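# Teach the mid position of a top-heavy dancer arm

### The job

The strip feeder's top-heavy dancer arm lies against its left bumper: using only its sprung red ball handle, bring the arm up until its red pointer lines up with the green set-point tab, and keep it there, steady, for at least 5 seconds so that the loop controller can learn the position. Then lay the arm gently, without a slam, on the right-hand bumper and let go of the handle. Do not touch the arm itself, and leave the green tab and the other things on the bench where they are.

Things in the scene. Friction and masses are not known exactly. Their poses are not given: they have to be found in the camera images.
- stand: White dancer unit fixed to the bench, base plate 280 x 260 x 12 mm; origin at the centre of its underside, z up, -x side facing the robot, so left is its +y, right its -y. The pivot shaft runs along x, 140 mm above the origin. Front bearing plate at x = -62 mm (60 mm wide, 167 high); rear column at x = 115 mm (75 wide, 182 high); thin arc for the green tab at x = 85 mm, 232 mm from the shaft.
- dancer (a joint): Angle of the arm (rad): 0 upright, positive leaning right (a point R up the arm is at stand y = -R sin, z = 140 mm + R cos). Bumpers at -0.35 (left, the start) and +0.35. Top-heavy, nearly frictionless: tips over by itself. Nominal weight moment 0.143 N m x sin(angle), inertia about the shaft 0.0225 kg m2 (both differ alike by -15 to +20 %), damping 0.002 N m s/rad.
- roller (a point): Centre of the arm's white roller. The arm, nominal 1.6 kg, centre of mass 9.1 mm above the shaft: aluminium bar 12 x 24 x 270 mm, white roller (50 mm diameter, 70 long, 165 mm above the shaft), dark counterweight (64 mm diameter, 85 mm below it), all within x = -31 to 60 mm of the stand. Axes: z up the arm, x along the shaft. The robot must not touch it.
- pointer (a point): Tip of the arm's red pointer, 210 mm from the shaft axis.
- setpoint (a point): The point where the pointer tip is when it lines up with the green tab (24 x 22 x 22 mm, on the arc above the pointer), 210 mm from the shaft axis. Somewhere within 0.12 rad of upright.
- tab (a joint): Angle of the green tab (rad), same zero and sign as the dancer angle; this is the reading to set. It stays where it is unless pushed.
- handle (a joint): Angle of the ball handle relative to the arm (rad), same sign; 0 at rest, stops at +-0.9. The handle (balanced, inertia 0.00084 kg m2) turns on the same shaft and drives the arm only through a soft spring: 0.10 N m/rad, damping 0.010 N m s/rad. World handle angle = dancer + handle. With the handle held still the arm still tips away, time constant 0.7 to 1.3 s.
- knob (a point): Centre of the red ball knob (36 mm diameter) at the handle's top, 130 mm from the shaft axis, at x = -140 mm of the stand (robot side). At world handle angle a: stand y = -130 mm sin(a), z = 140 mm + 130 mm cos(a). A 10 mm stalk runs from it down to the shaft. Grip from above, e.g. fingers closing along the stand's x; it turns easily between them.
- parts_bin: Blue open plastic bin 200 x 150 x 90 mm, bystander. Origin: centre of its underside.
- spool: Cardboard spool of brass strip, 170 mm diameter, 28 mm high, lying flat, bystander. Origin: centre of its underside.
- guide_roll_a: Upright steel guide roll, 40 mm diameter, 90 mm high, bystander. Origin: centre of its underside.
- guide_roll_b: Upright steel guide roll, 40 mm diameter, 90 mm high, bystander. Origin: centre of its underside.
- wrench: Steel wrench lying flat, bystander.
- oil: Yellow oil bottle with red cap, 60 mm diameter, 160 mm high, bystander. Origin: centre of its underside.

How it is judged:
On the way:
1. the pointer is kept within 16 mm of the green tab's line for 5 s (distance between pointer and setpoint below 0.016 m), for 5 s.
At the end, for the whole second after the job is handed in: After the 5 s at the tab (pointer within 16 mm), the arm rests on its right-hand bumper (angle above 0.32 rad), at rest (under 0.05 rad/s) (value of joint dancer above 0.32 rad and velocity of joint dancer between -0.05 and 0.05 rad/s); the robot touches nothing.
It fails at once if the arm strikes a bumper hard (faster than 0.4 rad/s when within 0.07 rad of it) ((value of joint dancer above 0.28 rad and velocity of joint dancer above 0.4 rad/s) or (value of joint dancer below -0.28 rad and velocity of joint dancer below -0.4 rad/s)).
It fails at once if the robot touches the dancer arm itself instead of the handle (contact force between any of the fingers, the arm and dancer_c0 above 0.3 N or contact force between any of the fingers, the arm and dancer_c1 above 0.3 N or contact force between any of the fingers, the arm and dancer_c2 above 0.3 N or contact force between any of the fingers, the arm and dancer_c3 above 0.3 N).
It fails at once if the green tab is shifted by more than 6 mm (distance of setpoint from where it was at the start of the episode above 0.006 m).
It fails at once if another thing on the bench is moved by more than 30 mm (distance of any of parts_bin, spool, guide_roll_a, guide_roll_b, wrench, oil from where it was at the start of the episode above 0.03 m).
It also fails if it takes over 59 s, if anything falls off the work surface, if the arm or the gripper's body presses on something with over 40 N, if the wrist force passes 120 N, or if a joint passes its speed limit or range.

### The arm

A 7-joint arm with a two-finger parallel gripper is mounted at the origin on the work surface. World frame = base frame: x ahead of the robot, y to its left, z up, the work surface at z = 0. Lengths are in m, angles in rad, forces in N, time in s.
With the tool pointing down it reaches from about 0.425 to 0.925 m from the base axis. Payload 6.8 kg.
Tool frame: the origin (TCP) lies midway between the tips of the shut fingers; the grasp point (between the pads) lies 19 mm behind it (r.grip_depth is the distance from the TCP to the grasp point, in m); z points along the fingers, y is the line along which they close (so a half turn about z gives the same grasp; the last joint's range is limited). The gripper opens to 85 mm and grips with 20 to 120 N. Pads are 22 mm wide; open, the fingers measure 114 mm over their backs; the gripper's body (76 mm by 85 mm) begins 54 mm behind the grasp point. The pads swing forward as they close: fully open they stand 13 mm farther back than shut.
Start: joints at [1.084, 0.477, 0.022, 1.555, -0.011, 1.109, -0.083], TCP at [0.25, -0.627, 0.231] pointing down, gripper open.
Joint ranges: [-2.96, 2.96], [-0.34, 2.1], [-1.41, 1.46], [0.24, 2.44], [-1.37, 4.51], [0.17, 1.92], [-2.96, 2.96]. Speed limits (rad/s): [2.39, 2.39, 3.14, 3.14, 3.14, 3.14, 3.14].

### API

Orientations are given as a rotation vector (axis times angle).
In Python, from bench import telemetry, grab_frame, calibration, order, silhouettes, r gives the robot as it stands.
- The arm moves only by the tool apply_moves, never from a script. Its argument "moves" is a list of rows, each a list of 7 numbers: the turn, a rotation vector about the tool's x, y, z scaled (see below), then the shift along the tool's x, y, z scaled (see below), then the opening, from -1 (shut) to 1 (fully open). A call has exactly 8 rows; each row shifts and turns the commanded pose from where the row before left it, along the tool's axes as they then stand; what a row does not reach is not made up. The controller multiplies each number of a shift by 1000 mm and each number of a turn by 6 degrees. A row lasts 1/12 s, in which the tool goes at most 41.7 mm and 7.16 degrees, less where a joint would pass 70% of its speed; a pose out of reach is approached as far as the arm can. A call with a number of a shift or a turn outside -1 to 1 is refused whole. A call with a gripper value outside its range is refused whole. The fingers move at their own pace and stop on an object; "grip_force" is the grip in N (left out, the last holds). Time passes only in rows, so rows that do not move let the fingers close, or fill a call up. It gives the time, the measured TCP pose, the force, the opening and the grip force at its end, in the units of the state.
- telemetry.get_obs(): the state, without advancing time (a new reading comes with each control period).
- grab_frame(name): name is "scene" or "top"; returns the picture (384x512x3 uint8, blue, green, red); there is no depth.
- calibration(name): a dict with "fx", "fy", "cx", "cy" (pixels), "k1" (the pictures are not rectified: a ray, as slopes to the right and down, at radius r is drawn at 1 + k1 r^2 times it, then the intrinsics apply), "world_from_camera" (4x4, takes a point from camera to world coordinates). Camera axes: x right, y down, z forward; pixel columns grow to the right and rows downward; lengths in m; the calibration is good to about 2 mm. A picture is of the moment at which its call begins. calibration takes no time and is no camera call.
- order.hand_in(): hands the job in; it is judged then, once.
Trained networks look in the newest picture that a camera, given by its name, has taken for a name from the list of things; names that differ only in an ending like _2 or _b are one class to them, and where a whole thing is asked for, a point or a joint stands for the part that bears it (a point fixed in the world has none). Each returns a list of dicts, best first, with "p" (0 to 1); they miss things now and then, are a little off and sometimes report something else, mostly with a low value. They report only what shows in the picture. A call takes as long as a camera call.
- silhouettes(thing, camera): "mask" (384x512 bool, what is visible of it) and "extent" ([centre column, centre row, width, height] in pixels, round what is visible of it).
The state is a dict: "clock": time; "joints": joint angles; "qvel": joint speeds; "tau": joint torques, N m; "tcp_pos": TCP position; "orientation": TCP orientation; "contact_force": force on the tool from outside, world axes, zero at the start; "moment": the same for the moment, N m; "grip_width": finger opening in m; "gripper_force": force on a finger pad.
Only numpy, scipy, OpenCV 4.12 (cv2) and the standard library are available. Lean on these libraries where they do the work, as an engineer would, in place of code of your own. Each camera call takes 0.05 s, during which the arm holds its last target. There are 200 camera calls.

## Working session

There is one attempt and no reset: what is moved stays moved. The work goes in short steps, Python scripts to look and compute and a tool call to move; the robot and the scene stay as the last step left them, time stands still between calls to the robot, and variables do not carry over. Pictures are saved under pics/ and viewed, at most 10 in all, crops included, and the job is handed in when it is done.

Besides the shell and the picture viewer there is one more tool, called after "Call:" by a JSON object that holds its "method" and its "body", one argument or row to a line. apply_moves: Moves the arm, as the interface text tells. Its arguments: {"type":"object","properties":{"moves":{"type":"array"},"grip_force":{"type":"number"}},"required":["moves"]}

```bash
mkdir -p pics; ls
python3 - <<'E'
from bench import telemetry, grab_frame, calibration, order, silhouettes, r
import cv2,numpy as np
o=telemetry.get_obs();print(o)
for n in("scene","top"):
    cv2.imwrite(f"pics/{n}0.png",grab_frame(n)); c=calibration(n);print(n,c)
    for t in("stand","dancer","handle","knob","pointer","tab","roller"):
        for d in silhouettes(t,n)[:2]: print(n,t,round(d["p"],2),d["extent"])
E
```

```text
pics
{'clock': 0.0, 'joints': array([ 1.08388305,  0.47780363,  0.02235313,  1.55645048, -0.01147215,
        1.10927616, -0.08312248]), 'qvel': array([ 0.00127646,  0.0013973 , -0.000942  ,  0.00095145, -0.00063603,
        0.00042645, -0.00166485]), 'tau': array([-7.90274044e-04, -5.96464348e+01,  1.60737164e+00, -2.81205654e+01,
        1.23586552e-02,  9.30147566e-03, -6.49811852e-06]), 'tcp_pos': array([ 0.24938274, -0.62661431,  0.23032402]), 'orientation': array([-3.08370159e+00, -5.91159222e-01,  7.87762033e-04]), 'contact_force': array([-0.01954932, -0.0283386 , -0.08426812]), 'moment': array([ 0.04569014,  0.00697039, -0.00206725]), 'gripper_force': 0.0, 'grip_width': 0.0852994566988739}
scene {'fx': 353.1093950619456, 'fy': 353.1093950619456, 'cx': 254.97258991566625, 'cy': 189.50356115117185, 'k1': -0.009925826135448278, 'world_from_camera': array([[-0.07241166,  0.61312094, -0.78666337,  1.36370394],
       [ 0.9971743 ,  0.06032038, -0.04477564,  0.0310965 ],
       [ 0.01999895, -0.78768278, -0.61575635,  0.91084339],
       [ 0.        ,  0.        ,  0.        ,  1. 
[... 450 characters left out ...]
3, 98.3]
top {'fx': 350.0948150065309, 'fy': 350.0948150065309, 'cx': 257.9067224441412, 'cy': 191.266011595293, 'k1': -0.06427452744350536, 'world_from_camera': array([[-0.01758557, -0.99436926,  0.10450128,  0.38453508],
       [-0.99978083,  0.01630068, -0.01313688,  0.0153419 ],
       [ 0.01135947, -0.10470939, -0.99443798,  1.32811985],
       [ 0.        ,  0.        ,  0.        ,  1.        ]])}
top stand 0.6 [234.9, 157.8, 72.5, 96.9]
top dancer 0.61 [233.6, 166.2, 45.9, 76.3]
top handle 0.84 [231.3, 193.5, 34.0, 26.4]
top knob 0.6 [231.6, 192.4, 38.5, 23.1]
top pointer 0.75 [231.7, 168.4, 45.2, 75.3]
top tab 0.42 [237.1, 113.7, 5.6, 14.4]
top roller 0.65 [231.7, 167.4, 48.7, 76.0]
```

Run:
```python
import cv2,numpy as np
a=cv2.imread("pics/scene0.png")[110:350,150:410];b=cv2.imread("pics/top0.png")[90:250,150:330]
a=cv2.resize(a,None,fx=2,fy=2,interpolation=cv2.INTER_CUBIC)
cv2.imwrite("pics/scene0c.png",a)
cv2.imwrite("pics/top0c.png",cv2.resize(b,None,fx=3.5,fy=3.5,interpolation=cv2.INTER_CUBIC))
```

```text
(no output)
```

View pics/top0.png

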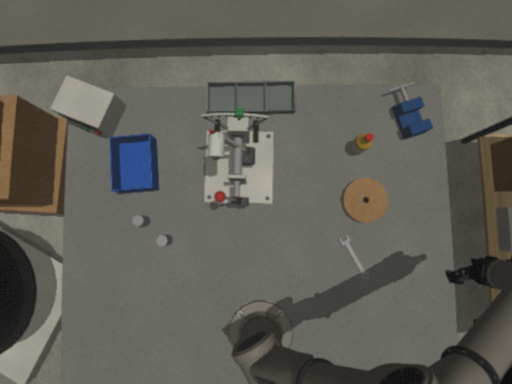

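View pics/scene0c.png

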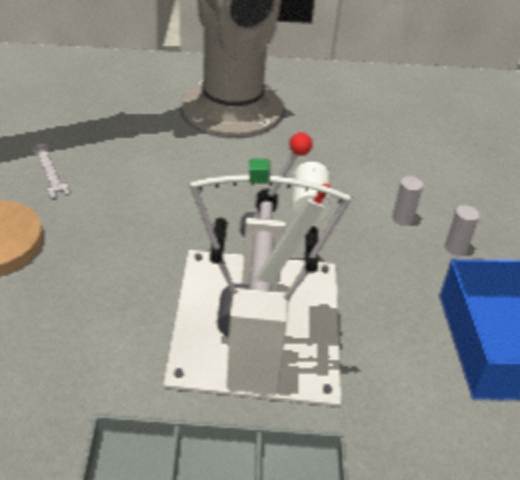

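View pics/top0c.png

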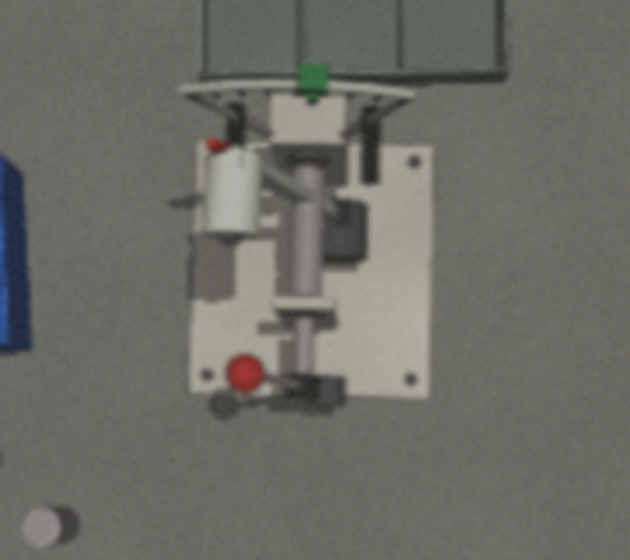

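The top picture shows the stand at about (238,165), the red knob at (219,197) and the green tab at (239,112). The scene crop shows the arm leaning left, with the tab near upright. Next I fit the stand pose.

```bash
cat > h.py <<'E'
import numpy as np, cv2
from scipy.optimize import least_squares
from scipy.spatial.transform import Rotation as Ro
from bench import telemetry, grab_frame, calibration, order, silhouettes, r
C={n:calibration(n) for n in("scene","top")}
def proj(n,P):
    c=C[n];T=np.linalg.inv(c["world_from_camera"]);p=T[:3,:3]@np.asarray(P)+T[:3,3]
    s=p[:2]/p[2];s=s*(1+c["k1"]*(s@s));return np.array([c["fx"]*s[0]+c["cx"],c["fy"]*s[1]+c["cy"]])
def W(st,p):
    c,s=np.cos(st[2]),np.sin(st[2]);return np.array([st[0]+c*p[0]-s*p[1],st[1]+s*p[0]+c*p[1],p[2]])
def arcp(x,R,a): return [x,-R*np.sin(a),.14+R*np.cos(a)]
def blobs(img,col,mn=6):
    h=cv2.cvtColor(img,cv2.COLOR_BGR2HSV)
    if col=="red": m=((h[...,0]<8)|(h[...,0]>172))&(h[...,1]>130)&(h[...,2]>60)
    else: m=(h[...,0]>45)&(h[...,0]<85)&(h[...,1]>100)&(h[...,2]>40)
    k,_,s,c=cv2.connectedComponentsWithStats(m.astype(np.uint8))
    return [(int(s[i,4]),c[i]) for i in range(1,k) if s[i,4]>=mn]
E
python3 - <<'E'
from h import *
for n in("scene","top"):
    im=cv2.imread(f"pics/{n}0.png")
    for c in("red","green"):
        for a,p in blobs(im,c,4): print(n,c,a,p.round(1))
cor={"top":{(-.14,.13):(190,391),(-.14,-.13):(429,398),(.14,-.13):(433,147)},
"scene":{(.14,-.13):(166,388),(.14,.13):(340,403),(-.14,-.13):(188,250)}}
sc={"top":(3.5,150,90),"scene":(2,150,110)}
def obs():
    for n in cor:
        s,ox,oy=sc[n]
        for k,v in cor[n].items(): yield n,k,np.array([(v[0]+.5)/s-.5+ox,(v[1]+.5)/s-.5+oy])
pk={"top":None,"scene":None}
for n in pk:
    b=[x for x in blobs(cv2.imread(f"pics/{n}0.png"),"red") if np.linalg.norm(x[1]-{"top":(219.5,197),"scene":(300,181)}[n])<6];pk[n]=max(b,key=lambda x:x[0])[1]
    b=blobs(cv2.imread(f"pics/{n}0.png"),"green");pk[n+"g"]=max(b,key=lambda x:x[0])[1] if b else None
def res(v):
    e=[proj(n,W(v,[*k,.012]))-p for n,k,p in obs()]
    e+=[2*(proj(n,W(v,arcp(-.14,.13,-.35)))-pk[n]) for n in("top","scene")]
    e+=[proj(n,W(v,arcp(.085,v[4],v[3])))-pk[n+"g"] for n in("top","scene") if pk[n+"g"] is not None]
    return np.concatenate(e)
f=least_squares(res,[.6,.07,0,0,.232]);print(f.x.round(4),f.fun.reshape(-1,2).round(2).tolist())
st=f.x[:3];print("knob",W(st,arcp(-.14,.13,-.35)))
print("R",Ro.from_rotvec(telemetry.get_obs()["orientation"]).as_matrix().round(3).tolist())
for n in("top","scene"):
  for t,p in(("pointer",arcp(.07,.21,-.35)),("roller",arcp(.0145,.165,-.35))):print(n,t,proj(n,W(st,p)).round(1))
np.save("st.npy",f.x)
E
```

```text
scene red 97 [300.1 181.3]
scene red 15 [309.4 208.1]
scene red 81 [121.  244.5]
scene green 95 [279.2 194.9]
top red 11 [ 96.7 132.3]
top red 11 [211.5 131.2]
top red 45 [368.7 136.9]
top red 75 [219.6 196.3]
top green 51 [239.1 112.2]
top green 5 [ 84.8 127.6]Traceback (most recent call last):
  File "<stdin>", line 14, in <module>
RuntimeError: dictionary changed size during iteration
```

Run:
```python
from h import *
cor={"top":{(-.14,.13):(190,391),(-.14,-.13):(429,398),(.14,-.13):(433,147)},
"scene":{(.14,-.13):(166,388),(.14,.13):(340,403),(-.14,-.13):(188,250)}}
sc={"top":(3.5,150,90),"scene":(2,150,110)}
O=[]
for n in cor:
    s,ox,oy=sc[n]
    for k,v in cor[n].items(): O.append((n,k,np.array([(v[0]+.5)/s-.5+ox,(v[1]+.5)/s-.5+oy])))
pk={"scene":(300.1,181.3),"top":(219.6,196.3),"sceneg":(279.2,194.9),"topg":(239.1,112.2)}
def res(v):
    e=[proj(n,W(v,[*k,.012]))-p for n,k,p in O]
    e+=[2*(proj(n,W(v,arcp(-.14,.13,-.35)))-pk[n]) for n in("top","scene")]
    e+=[proj(n,W(v,arcp(.085,v[4],v[3])))-pk[n+"g"] for n in("top","scene")]
    return np.concatenate(e)
f=least_squares(res,[.6,.07,0,0,.232]);print(f.x.round(4),f.fun.reshape(-1,2).round(2).tolist())
st=f.x[:3];print("knob",W(st,arcp(-.14,.13,-.35)))
print("R",Ro.from_rotvec(telemetry.get_obs()["orientation"]).as_matrix().round(3).tolist())
for n in("top","scene"):
  for t,p in(("pointer",arcp(.07,.21,-.35)),("roller",arcp(.0145,.165,-.35))):print(n,t,proj(n,W(st,p)).round(1))
np.save("st.npy",f.x)
```

```text
[ 0.6214  0.0702 -0.03    0.0657  0.2447] [[-0.61, 0.69], [0.1, -0.38], [-0.49, -1.07], [-1.25, -1.55], [1.0, -0.04], [-0.1, -0.36], [-0.23, 0.12], [-0.47, 0.97], [-0.08, 0.05], [-0.07, -0.02]]
knob [0.48282382 0.11894423 0.26211845]
R [[0.929, 0.37, 0.0], [0.37, -0.929, -0.0], [0.0, 0.0, -1.0]]
top pointer [209.4 122.1]
top roller [215.7 144.2]
scene pointer [313.7 208.6]
scene roller [305.4 206.5]
```

```bash
cat >> h.py <<'E'
def rows(start,R0,way,n,yaw_total,g=1):
    """way: list of world pts, n rows per leg; yaw_total in deg about tool z over all rows"""
    N=sum(n);d=round(yaw_total/N/6,2);R=R0;p=np.array(start,float);out=[]
    for w,k in zip(way,n):
        for i in range(k):
            s=np.round(R.T@((np.array(w)-p)/(k-i)),3);out.append([0,0,d,*[float(x) for x in s],g])
            p=p+R@s;R=R@Ro.from_rotvec([0,0,np.radians(d*6)]).as_matrix()
    return out,p,R
E
python3 - <<'E'
from h import *
o=telemetry.get_obs();R=Ro.from_rotvec(o["orientation"]).as_matrix()
out,p,R=rows(o["tcp_pos"],R,[(.46,-.30,.30),(.483,.119,.32)],(11,13),-66.6)
for i in range(0,24,8):print(out[i:i+8])
print(p,R)
# pointer blob location on arm
st=np.load("st.npy")
f=least_squares(lambda v:np.r_[proj("top",W(st,arcp(v[0],v[1],-.35)))-(211.5,131.2),proj("scene",W(st,arcp(v[0],v[1],-.35)))-(309.4,208.1)],[.05,.21]);print(f.x,f.fun)
for t in("parts_bin","guide_roll_a","oil"):print(t,[(round(d["p"],2),d["extent"][:2]) for d in silhouettes(t,"top")[:2]])
E
```

```text
[[0, 0, -0.46, 0.029, -0.021, -0.006, 1], [0, 0, -0.46, 0.03, -0.019, -0.006, 1], [0, 0, -0.46, 0.031, -0.018, -0.006, 1], [0, 0, -0.46, 0.031, -0.016, -0.006, 1], [0, 0, -0.46, 0.032, -0.015, -0.006, 1], [0, 0, -0.46, 0.033, -0.013, -0.006, 1], [0, 0, -0.46, 0.033, -0.011, -0.007, 1], [0, 0, -0.46, 0.034, -0.01, -0.006, 1]]
[[0, 0, -0.46, 0.034, -0.008, -0.007, 1], [0, 0, -0.46, 0.035, -0.007, -0.006, 1], [0, 0, -0.46, 0.035, -0.005, -0.007, 1], [0, 0, -0.46, 0.027, -0.018, -0.002, 1], [0, 0, -0.46, 0.027, -0.017, -0.001, 1], [0, 0, -0.46, 0.028, -0.016, -0.002, 1], [0, 0, -0.46, 0.029, -0.014, -0.001, 1], [0, 0, -0.46, 0.03, -0.013, -0.002, 1]]
[[0, 0, -0.46, 0.03, -0.012, -0.001, 1], [0, 0, -0.46, 0.031, -0.01, -0.002, 1], [0, 0, -0.46, 0.031, -0.009, -0.001, 1], [0, 0, -0.46, 0.031, -0.007, -0.002, 1], [0, 0, -0.46, 0.032, -0.006, -0.001, 1], [0, 0, -0.46, 0.032, -0.004, -0.002, 1], [0, 0, -0.46, 0.032, -0.002, -0.001, 1], [0, 0, -0.46, 0.032, -0.001, -0.002, 1]]
[0.4830687  0.11890276 0.32032433] [[ 3.59380802e-02  9.99354017e-01  6.21265015e-05]
 [ 9.99354019e-01 -3.59380801e-02 -3.95990975e-06]
 [-1.72464453e-06  6.22286805e-05 -9.99999998e-01]]
[0.04779466 0.19068198] [0.6558673  0.04555486 0.61335066 0.01487775]
parts_bin [(0.6, [133.7, 165.5])]
guide_roll_a [(0.69, [163.1, 242.4]), (0.61, [143.6, 221.8])]
oil [(0.72, [361.1, 145.2]), (0.55, [231.6, 192.4])]
```

Call:
{"method": "apply_moves", "body": {
  "moves": [
    [0,0,-0.46,0.029,-0.021,-0.006,1],
    [0,0,-0.46,0.03,-0.019,-0.006,1],
    [0,0,-0.46,0.031,-0.018,-0.006,1],
    [0,0,-0.46,0.031,-0.016,-0.006,1],
    [0,0,-0.46,0.032,-0.015,-0.006,1],
    [0,0,-0.46,0.033,-0.013,-0.006,1],
    [0,0,-0.46,0.033,-0.011,-0.007,1],
    [0,0,-0.46,0.034,-0.01,-0.006,1]
  ],
  "grip_force": 30
}}

```text
clock: 1.62
tcp_pos: [0.4034, -0.3877, 0.281]
orientation: [2.913, 1.174, 0.0]
contact_force: [0.2, 0.5, -0.7]
grip_width: 0.0852
gripper_force: 0.0
```

Call:
{"method": "apply_moves", "body": {
  "moves": [
    [0,0,-0.46,0.034,-0.008,-0.007,1],
    [0,0,-0.46,0.035,-0.007,-0.006,1],
    [0,0,-0.46,0.035,-0.005,-0.007,1],
    [0,0,-0.46,0.027,-0.018,-0.002,1],
    [0,0,-0.46,0.027,-0.017,-0.001,1],
    [0,0,-0.46,0.028,-0.016,-0.002,1],
    [0,0,-0.46,0.029,-0.014,-0.001,1],
    [0,0,-0.46,0.03,-0.013,-0.002,1]
  ]
}}

```text
clock: 2.28
tcp_pos: [0.4693, -0.1372, 0.3085]
orientation: [2.635, 1.71, 0.0]
contact_force: [0.8, 0.9, 0.1]
grip_width: 0.0854
gripper_force: 0.0
```

Call:
{"method": "apply_moves", "body": {
  "moves": [
    [0,0,-0.46,0.03,-0.012,-0.001,1],
    [0,0,-0.46,0.031,-0.01,-0.002,1],
    [0,0,-0.46,0.031,-0.009,-0.001,1],
    [0,0,-0.46,0.031,-0.007,-0.002,1],
    [0,0,-0.46,0.032,-0.006,-0.001,1],
    [0,0,-0.46,0.032,-0.004,-0.002,1],
    [0,0,-0.46,0.032,-0.002,-0.001,1],
    [0,0,-0.46,0.032,-0.001,-0.002,1]
  ]
}}

```text
clock: 2.95
tcp_pos: [0.4829, 0.1203, 0.3206]
orientation: [2.258, 2.183, 0.0]
contact_force: [0.2, -1.2, -0.7]
grip_width: 0.0851
gripper_force: 0.0
```

Call:
{"method": "apply_moves", "body": {
  "moves": [
    [0,0,0,-0.001,0,0.008,1],
    [0,0,0,0,0,0.014,1],
    [0,0,0,0,0,0.016,1],
    [0,0,0,0,0,0.016,1],
    [0,0,0,0,0,0.014,1],
    [0,0,0,0,0,0.008,1],
    [0,0,0,0,0,0.004,1],
    [0,0,0,0,0,0,1]
  ]
}}

```text
clock: 3.62
tcp_pos: [0.4827, 0.1177, 0.2398]
orientation: [-2.261, -2.181, 0.001]
contact_force: [-0.4, -0.2, 0.4]
grip_width: 0.0854
gripper_force: 0.0
```

Run:
```python
from h import *
st=np.load("st.npy")
print(telemetry.get_obs()["tcp_pos"],telemetry.get_obs()["contact_force"])
L=[]
for n in("scene","top"):
    im=grab_frame(n);p=proj(n,W(st,arcp(-.14,.13,-.35)))
    print(n,p,[(a,c.round(1)) for a,c in blobs(im,"red",3)])
    x,y=p.astype(int);L.append(cv2.resize(im[y-50:y+50,x-60:x+60],None,fx=3.2,fy=3.2))
cv2.imwrite("pics/g.png",np.hstack(L))
```

```text
[0.48272795 0.1176834  0.23977843] [-0.36477452 -0.15769242  0.35039159]
scene [299.86677296 181.78475633] [(12, array([295.7, 181.5])), (6, array([301.2, 179.3])), (15, array([309.4, 208.1])), (82, array([121. , 244.5]))]
top [219.48256906 196.36246517] [(10, array([ 96.7, 132.4])), (9, array([211.4, 131.1])), (45, array([368.7, 136.9]))]
```

View pics/g.png

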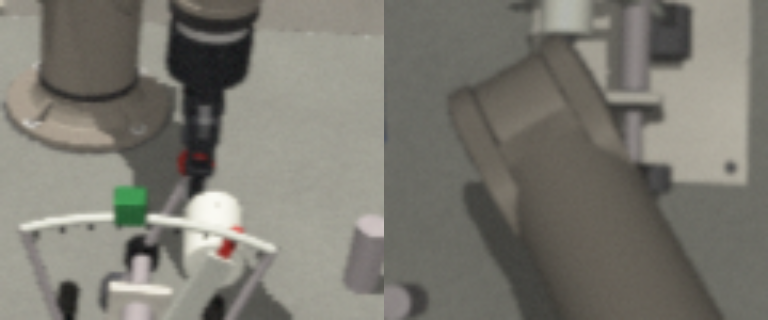

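The fingers straddle the red knob at about (196,162) in the left half, and the arm is untouched. I'll close the gripper and write the estimator and planner.

Call:
{"method": "apply_moves", "body": {
  "moves": [
    [0,0,0,0,0,0,-0.3],
    [0,0,0,0,0,0,-1],
    [0,0,0,0,0,0,-1],
    [0,0,0,0,0,0,-1],
    [0,0,0,0,0,0,-1],
    [0,0,0,0,0,0,-1],
    [0,0,0,0,0,0,-1],
    [0,0,0,0,0,0,-1]
  ],
  "grip_force": 30
}}

```text
clock: 4.38
tcp_pos: [0.4835, 0.1183, 0.2408]
orientation: [2.26, 2.181, 0.002]
contact_force: [1.0, 0.4, 2.9]
grip_width: 0.0342
gripper_force: 29.8
```

```bash
cat > ctl.py <<'E'
import sys, json, os
from h import *
K,CD,RK,RW=.10,.010,.13,1/12
ST=np.load("st.npy"); st,PHI=ST[:3],ST[3]
PX,PR=.0478,.1907                      # red pointer blob on the arm
S=json.load(open("log.json")) if os.path.exists("log.json") else None
def save(): json.dump(S,open("log.json","w"))
def near(n,img,lo,hi):
    """angle from the column of the red blob nearest the pointer's path"""
    g=np.linspace(lo,hi,161);P=np.array([proj(n,W(st,arcp(PX,PR,x))) for x in g])+S["off"][n] if S else np.array([proj(n,W(st,arcp(PX,PR,x))) for x in g])
    best=None
    for a,c in blobs(img,"red",3):
        d=np.hypot(*(P-c).T)
        if a<40 and d.min()<7 and (best is None or a>best[0]): best=(a,float(np.interp(-c[0] if P[0,0]>P[-1,0] else c[0],-P[:,0] if P[0,0]>P[-1,0] else P[:,0],g)),c)
    return best
def measure(k=2):
    for _ in range(k):
        for n in("scene","top"):
            t=telemetry.get_obs()["clock"];b=near(n,grab_frame(n),-.45,.45)
            if b: S["m"].append([t,b[1],n])
def a_at(t): return np.interp(t,*np.array(S["a"]).T)
def sim(t0,th,w,s,b,af,T,dt=1/120):
    n=int(np.ceil(T/dt));tt=t0+dt*np.arange(n+1);a=af(tt)+b;ad=np.gradient(a,dt);o=np.empty((n+1,2));o[0]=th,w
    m,I=.143*s,.0225*s
    for i in range(n):
        w+=dt*(m*np.sin(th)+K*(a[i]-th)+CD*(ad[i]-w)-.002*w)/I;th+=dt*w
        if th<-.35: th,w=-.35,max(w,0)
        if th>.35: th,w=.35,min(w,0)
        o[i+1]=th,w
    return tt,o
def estimate(win=2.2):
    M=[x for x in S["m"] if x[0]>S["m"][-1][0]-win];t=np.array([x[0] for x in M]);y=np.array([x[1] for x in M])
    tn=telemetry.get_obs()["clock"]
    def f(v):
        tt,o=sim(t[0],v[0],v[1],v[2],v[3],a_at,tn-t[0]+.01)
        return np.r_[(np.interp(t,tt,o[:,0])-y)/.006,(v[2]-S["s"][0])/S["s"][1],(v[3]-S["b"][0])/S["b"][1],v[1]/1.]
    q=least_squares(f,[y[0],0,S["s"][0],S["b"][0]],diff_step=1e-4,x_scale=[.01,.05,.05,.01]);v=q.x
    tt,o=sim(t[0],*v,a_at,tn-t[0]+.01)
    return tn,np.interp(tn,tt,o[:,0]),np.interp(tn,tt,o[:,1]),v[2],v[3],q.fun[:len(t)]*.006
def plan(est,goal,rate,nk=14):
    t0,th,w,s,b=est[:5];a0=S["a"][-1][1];kt=t0+2*RW*np.arange(nk+1);T=kt[-1]-t0
    ref=lambda t:th+np.clip(goal-th,-rate*(t-t0),rate*(t-t0))
    aeq=goal-1.43*s*np.sin(goal)-b
    def f(u):
        tt,o=sim(t0,th,w,s,b,lambda t:np.interp(t,kt,np.r_[a0,u]),T,1/60)
        return np.r_[(o[::5,0]-ref(tt[::5]))/.05,np.maximum(abs(o[::5,1])-.25,0)/.03,np.diff(np.r_[a0,u])/.12,np.diff(u,2)/.1,(o[-1,0]-goal)/.02,o[-1,1]/.02,(u[-1]-aeq)/.05]
    q=least_squares(f,np.clip(a0+np.linspace(0,1,nk+1)[1:]*(aeq-a0),-.7,.7),bounds=(-.75,.75),diff_step=1e-3,max_nfev=60)
    tt,o=sim(t0,th,w,s,b,lambda t:np.interp(t,kt,np.r_[a0,q.x]),T,1/60)
    print("pred th",o[::10,0].round(3)[:9],"a",q.x.round(3)[:8],"cost",round(q.cost,2))
    return np.interp(t0+RW*np.arange(1,9),kt,np.r_[a0,q.x])
def emit(A):
    """rows for handle angles A at row ends; drift-corrected against the measured TCP"""
    p=np.array(S["cmd"]);out=[];t=telemetry.get_obs()["clock"];S["a"].append([t,S["a"][-1][1]])
    for i,a in enumerate(A):
        g=np.array([-RK*(np.sin(a)-np.sin(S["a0"])),-RK*(np.cos(a)-np.cos(S["a0"]))])
        d=np.round((g-p)*2000)/2000;p=p+d;out.append([0,0,0,float(d[0]),0,float(d[1]),-1])
        S["a"].append([t+RW*(i+1),float(np.arcsin(np.sin(S["a0"])-p[0]/RK))])
    S["cmd"]=p.tolist();save();print(json.dumps(out))
def init():
    global S
    o=telemetry.get_obs();off={}
    S=None;T=None
    for n in("scene","top"):
        b=near(n,grab_frame(n),-.45,-.2);print(n,b);P=proj(n,W(st,arcp(PX,PR,-.35)));off[n]=(b[2]-P).tolist()
    S=dict(off=off,m=[],a=[[o["clock"],-.35]],a0=-.35,cmd=[0,0],tcp0=o["tcp_pos"].tolist(),R0=o["orientation"].tolist(),s=[1.02,.1],b=[0,.01]);save()
def cyc(goal=None,rate=.12,k=2):
    measure(k);e=estimate();o=telemetry.get_obs()
    d=Ro.from_rotvec(S["R0"]).as_matrix().T@(o["tcp_pos"]-S["tcp0"])
    print("t %.2f th %.4f w %.3f s %.3f b %.4f"%e[:5],"a",round(S["a"][-1][1],3),"tcp-cmd mm",((d-[S["cmd"][0],0,S["cmd"][1]])*1e3).round(1),"grip",round(o["grip_width"],4))
    print("meas",[(x[2][0],round(x[1],3)) for x in S["m"][-2*k:]],"res",e[5][-2*k:].round(3))
    if goal is not None: emit(plan(e,goal,rate))
    else: save()
    return e
E
python3 - <<'E'
import ctl
ctl.init();ctl.measure(1);print(ctl.S["m"],ctl.S["off"],ctl.telemetry.get_obs()["tcp_pos"],ctl.telemetry.get_obs()["grip_width"],ctl.PHI)
import numpy as np
ctl.emit(-.35+.40*np.array([.06,.2,.36,.54,.7,.85,.95,1]))
E
```

```text
scene (15, -0.3408591732277041, array([309.4       , 208.13333333]))
top (10, -0.35784255549172517, array([211.7, 131.1]))
[[4.4833, -0.3500015519216886, 'scene'], [4.5333, -0.3544179792195535, 'top']] {'scene': [-0.6165812904340555, 0.021886951802940757], 'top': [-0.4531567819627469, -0.14220251861237898]} [0.48349179 0.11825472 0.24070747] 0.03417821566479016 0.0656522088466161
[[0, 0, 0, -0.003, 0, -0.001, -1], [0, 0, 0, -0.007, 0, -0.002, -1], [0, 0, 0, -0.008, 0, -0.002, -1], [0, 0, 0, -0.009, 0, -0.0015, -1], [0, 0, 0, -0.0085, 0, -0.001, -1], [0, 0, 0, -0.008, 0, -0.0005, -1], [0, 0, 0, -0.005, 0, 0.0, -1], [0, 0, 0, -0.0025, 0, 0.0005, -1]]
```

Call:
{"method": "apply_moves", "body": {
  "moves": [
    [0,0,0,-0.003,0,-0.001,-1],
    [0,0,0,-0.007,0,-0.002,-1],
    [0,0,0,-0.008,0,-0.002,-1],
    [0,0,0,-0.009,0,-0.0015,-1],
    [0,0,0,-0.0085,0,-0.001,-1],
    [0,0,0,-0.008,0,-0.0005,-1],
    [0,0,0,-0.005,0,0.0,-1],
    [0,0,0,-0.0025,0,0.0005,-1]
  ]
}}

```text
clock: 5.25
tcp_pos: [0.4814, 0.065, 0.2479]
orientation: [2.263, 2.178, -0.0]
contact_force: [2.6, 0.5, 5.5]
grip_width: 0.0341
gripper_force: 30.5
```

Run:
```python
import ctl,numpy as np
ctl.cyc(k=1); ctl.emit(.05+.07*np.arange(1,9)/8)
```

```text
t 5.35 th -0.3500 w 0.000 s 1.020 b 0.0000 a 0.049 tcp-cmd mm [-1.5 -0.1  0.2] grip 0.0342
meas [('s', -0.35), ('t', -0.354)] res [0.    0.004]
[[0, 0, 0, -0.001, 0, -0.0, -1], [0, 0, 0, -0.0015, 0, -0.0, -1], [0, 0, 0, -0.001, 0, -0.0, -1], [0, 0, 0, -0.001, 0, 0.0, -1], [0, 0, 0, -0.001, 0, 0.0, -1], [0, 0, 0, -0.0015, 0, 0.0005, -1], [0, 0, 0, -0.001, 0, -0.0, -1], [0, 0, 0, -0.001, 0, 0.0, -1]]
```

Call:
{"method": "apply_moves", "body": {
  "moves": [
    [0,0,0,-0.001,0,0,-1],
    [0,0,0,-0.0015,0,0,-1],
    [0,0,0,-0.001,0,0,-1],
    [0,0,0,-0.001,0,0,-1],
    [0,0,0,-0.001,0,0,-1],
    [0,0,0,-0.0015,0,0.0005,-1],
    [0,0,0,-0.001,0,0,-1],
    [0,0,0,-0.001,0,0,-1]
  ]
}}

```text
clock: 6.02
tcp_pos: [0.4812, 0.0581, 0.2473]
orientation: [2.26, 2.181, 0.001]
contact_force: [6.7, 0.9, -0.5]
grip_width: 0.0346
gripper_force: 30.4
```

Run:
```python
import ctl,numpy as np
ctl.S["b"]=[0.0,.015]
e=ctl.cyc(k=1)
a=ctl.S["a"][-1][1]
if e[1]<-.34: ctl.emit(a+.05*np.minimum(np.arange(1,9)/8,1))
else: ctl.emit(ctl.plan(e,ctl.PHI,.12))
```

```text
t 6.12 th -0.3500 w 0.000 s 1.020 b 0.0000 a 0.119 tcp-cmd mm [-0.4 -0.2  0.4] grip 0.034
meas [('s', -0.35), ('t', -0.352)] res [0.    0.002]
[[0, 0, 0, -0.001, 0, 0.0, -1], [0, 0, 0, -0.0005, 0, 0.0, -1], [0, 0, 0, -0.001, 0, 0.0005, -1], [0, 0, 0, -0.0005, 0, -0.0, -1], [0, 0, 0, -0.001, 0, 0.0, -1], [0, 0, 0, -0.001, 0, 0.0, -1], [0, 0, 0, -0.0005, 0, 0.0005, -1], [0, 0, 0, -0.001, 0, -0.0, -1]]
```

Call:
{"method": "apply_moves", "body": {
  "moves": [
    [0,0,0,-0.001,0,0,-1],
    [0,0,0,-0.0005,0,0,-1],
    [0,0,0,-0.001,0,0.0005,-1],
    [0,0,0,-0.0005,0,0,-1],
    [0,0,0,-0.001,0,0,-1],
    [0,0,0,-0.001,0,0,-1],
    [0,0,0,-0.0005,0,0.0005,-1],
    [0,0,0,-0.001,0,0,-1]
  ]
}}

```text
clock: 6.78
tcp_pos: [0.4809, 0.0517, 0.2464]
orientation: [2.26, 2.182, 0.001]
contact_force: [6.2, 1.5, 0.2]
grip_width: 0.0345
gripper_force: 30.4
```

Run:
```python
import ctl,numpy as np
ctl.S["b"]=[0.0,.015]
e=ctl.cyc(k=1)
a=ctl.S["a"][-1][1]
if np.mean([x[1] for x in ctl.S["m"][-2:]])<-.343: ctl.emit(a+.05*np.minimum(np.arange(1,9)/8,1))
else: ctl.emit(ctl.plan(e,ctl.PHI,.12))
```

```text
t 6.88 th -0.3475 w 0.016 s 1.032 b -0.0006 a 0.169 tcp-cmd mm [-0.4 -0.2  0.4] grip 0.0341
meas [('s', -0.348), ('t', -0.35)] res [-0.001  0.001]
[[0, 0, 0, -0.001, 0, 0.0, -1], [0, 0, 0, -0.0005, 0, 0.0005, -1], [0, 0, 0, -0.001, 0, -0.0, -1], [0, 0, 0, -0.0005, 0, 0.0, -1], [0, 0, 0, -0.001, 0, 0.0, -1], [0, 0, 0, -0.001, 0, 0.0005, -1], [0, 0, 0, -0.0005, 0, 0.0, -1], [0, 0, 0, -0.001, 0, 0.0, -1]]
```

Call:
{"method": "apply_moves", "body": {
  "moves": [
    [0,0,0,-0.001,0,0,-1],
    [0,0,0,-0.0005,0,0.0005,-1],
    [0,0,0,-0.001,0,0,-1],
    [0,0,0,-0.0005,0,0,-1],
    [0,0,0,-0.001,0,0,-1],
    [0,0,0,-0.001,0,0.0005,-1],
    [0,0,0,-0.0005,0,0,-1],
    [0,0,0,-0.001,0,0,-1]
  ]
}}

```text
clock: 7.55
tcp_pos: [0.4807, 0.0452, 0.2452]
orientation: [2.26, 2.181, 0.001]
contact_force: [7.4, 1.1, -1.8]
grip_width: 0.0344
gripper_force: 30.4
```

Run:
```python
import ctl,numpy as np
e=ctl.cyc(k=1)
a=ctl.S["a"][-1][1]
if np.mean([x[1] for x in ctl.S["m"][-2:]])<-.343: ctl.emit(a+.05*np.minimum(np.arange(1,9)/8,1))
else: ctl.emit(ctl.plan(e,ctl.PHI,.12))
```

```text
t 7.65 th -0.2681 w 0.206 s 1.021 b -0.0001 a 0.22 tcp-cmd mm [-0.4 -0.2  0.6] grip 0.0342
meas [('s', -0.286), ('t', -0.279)] res [-0.001  0.001]
pred th [-0.268 -0.237 -0.214 -0.196 -0.181 -0.167 -0.151 -0.132 -0.109] a [0.081 0.068 0.07  0.081 0.094 0.103 0.107 0.105] cost 4.99
[[0, 0, 0, 0.009, 0, -0.0015, -1], [0, 0, 0, 0.009, 0, -0.001, -1], [0, 0, 0, 0.0005, 0, -0.0, -1], [0, 0, 0, 0.001, 0, -0.0, -1], [0, 0, 0, -0.0, 0, -0.0, -1], [0, 0, 0, -0.0, 0, -0.0, -1], [0, 0, 0, -0.001, 0, -0.0, -1], [0, 0, 0, -0.0005, 0, 0.0, -1]]
```

Call:
{"method": "apply_moves", "body": {
  "moves": [
    [0,0,0,0.009,0,-0.0015,-1],
    [0,0,0,0.009,0,-0.001,-1],
    [0,0,0,0.0005,0,0,-1],
    [0,0,0,0.001,0,0,-1],
    [0,0,0,0,0,0,-1],
    [0,0,0,0,0,0,-1],
    [0,0,0,-0.001,0,0,-1],
    [0,0,0,-0.0005,0,0,-1]
  ]
}}

```text
clock: 8.32
tcp_pos: [0.4813, 0.062, 0.2475]
orientation: [2.261, 2.18, -0.001]
contact_force: [7.1, -1.1, -1.1]
grip_width: 0.0339
gripper_force: 30.7
```

Run:
```python
import ctl
ctl.cyc(ctl.PHI,.15)
```

```text
t 8.52 th -0.1583 w 0.088 s 1.018 b -0.0001 a 0.08 tcp-cmd mm [-1.2 -0.2  0.7] grip 0.0345
meas [('s', -0.176), ('t', -0.172), ('s', -0.165), ('t', -0.164)] res [ 0.     0.001 -0.002  0.002]
pred th [-0.158 -0.141 -0.117 -0.09  -0.061 -0.032 -0.005  0.02   0.04 ] a [ 0.128  0.113  0.091  0.065  0.038  0.011 -0.015 -0.039] cost 0.41
[[0, 0, 0, -0.003, 0, 0.0005, -1], [0, 0, 0, -0.003, 0, 0.0, -1], [0, 0, 0, 0.001, 0, 0.0, -1], [0, 0, 0, 0.0005, 0, -0.0, -1], [0, 0, 0, 0.0015, 0, -0.0, -1], [0, 0, 0, 0.0015, 0, -0.0005, -1], [0, 0, 0, 0.0015, 0, 0.0, -1], [0, 0, 0, 0.002, 0, -0.0, -1]]
```

Model and measurements agree to about 2 mrad.

Call:
{"method": "apply_moves", "body": {
  "moves": [
    [0,0,0,-0.003,0,0.0005,-1],
    [0,0,0,-0.003,0,0,-1],
    [0,0,0,0.001,0,0,-1],
    [0,0,0,0.0005,0,0,-1],
    [0,0,0,0.0015,0,0,-1],
    [0,0,0,0.0015,0,-0.0005,-1],
    [0,0,0,0.0015,0,0,-1],
    [0,0,0,0.002,0,0,-1]
  ]
}}

```text
clock: 9.18
tcp_pos: [0.4814, 0.064, 0.2476]
orientation: [2.261, 2.18, -0.001]
contact_force: [5.9, -1.6, 1.1]
grip_width: 0.0343
gripper_force: 30.8
```

Run:
```python
import ctl
ctl.cyc(ctl.PHI,.15)
```

```text
t 9.38 th -0.0279 w 0.191 s 1.024 b 0.0009 a 0.065 tcp-cmd mm [-1.2 -0.2  0.6] grip 0.0343
meas [('s', -0.066), ('t', -0.055), ('s', -0.051), ('t', -0.032)] res [ 0.002 -0.     0.004 -0.005]
pred th [-0.028  0.002  0.027  0.046  0.059  0.066  0.069  0.069  0.067] a [-0.002 -0.032 -0.054 -0.066 -0.067 -0.06  -0.049 -0.038] cost 0.29
[[0, 0, 0, 0.0045, 0, -0.0005, -1], [0, 0, 0, 0.004, 0, 0.0, -1], [0, 0, 0, 0.002, 0, 0.0, -1], [0, 0, 0, 0.002, 0, 0.0, -1], [0, 0, 0, 0.0015, 0, 0.0, -1], [0, 0, 0, 0.0015, 0, 0.0005, -1], [0, 0, 0, 0.0005, 0, -0.0, -1], [0, 0, 0, 0.001, 0, -0.0, -1]]
```

Call:
{"method": "apply_moves", "body": {
  "moves": [
    [0,0,0,0.0045,0,-0.0005,-1],
    [0,0,0,0.004,0,0,-1],
    [0,0,0,0.002,0,0,-1],
    [0,0,0,0.002,0,0,-1],
    [0,0,0,0.0015,0,0,-1],
    [0,0,0,0.0015,0,0.0005,-1],
    [0,0,0,0.0005,0,0,-1],
    [0,0,0,0.001,0,0,-1]
  ]
}}

```text
clock: 10.05
tcp_pos: [0.482, 0.081, 0.2477]
orientation: [2.26, 2.18, -0.001]
contact_force: [6.5, -1.1, 1.2]
grip_width: 0.0344
gripper_force: 30.7
```

Run:
```python
import ctl
ctl.cyc(ctl.PHI,.15)
```

```text
t 10.25 th 0.0404 w -0.017 s 1.046 b -0.0044 a -0.066 tcp-cmd mm [-1.3 -0.2  0.5] grip 0.0341
meas [('s', 0.033), ('t', 0.045), ('s', 0.033), ('t', 0.049)] res [ 0.006 -0.004  0.008 -0.008]
pred th [0.04  0.04  0.045 0.052 0.059 0.064 0.067 0.068 0.067] a [ 0.029  0.015 -0.007 -0.027 -0.04  -0.044 -0.042 -0.036] cost 0.86
[[0, 0, 0, -0.006, 0, -0.0005, -1], [0, 0, 0, -0.0065, 0, 0.0, -1], [0, 0, 0, 0.001, 0, 0.0, -1], [0, 0, 0, 0.001, 0, 0.0, -1], [0, 0, 0, 0.0015, 0, 0.0, -1], [0, 0, 0, 0.0015, 0, 0.0, -1], [0, 0, 0, 0.001, 0, 0.0, -1], [0, 0, 0, 0.0015, 0, 0.0, -1]]
```

Call:
{"method": "apply_moves", "body": {
  "moves": [
    [0,0,0,-0.006,0,-0.0005,-1],
    [0,0,0,-0.0065,0,0,-1],
    [0,0,0,0.001,0,0,-1],
    [0,0,0,0.001,0,0,-1],
    [0,0,0,0.0015,0,0,-1],
    [0,0,0,0.0015,0,0,-1],
    [0,0,0,0.001,0,0,-1],
    [0,0,0,0.0015,0,0,-1]
  ]
}}

```text
clock: 10.92
tcp_pos: [0.4818, 0.0761, 0.248]
orientation: [2.261, 2.18, -0.001]
contact_force: [7.1, 0.2, -0.6]
grip_width: 0.0343
gripper_force: 30.6
```

Run:
```python
import ctl,cv2,numpy as np
L=[]
G=ctl.grab_frame
def g(n):
    im=G(n);L.append((n,im));return im
ctl.grab_frame=g
ctl.cyc(ctl.PHI,.15)
c=[]
for n,im in L[-2:]:
    x,y=((245,160) if n=="scene" else (205,85));c.append(cv2.resize(im[y:y+80,x:x+65],None,fx=6,fy=6,interpolation=cv2.INTER_CUBIC))
    for col in("red","green"):print(n,col,[(a,p.round(1)) for a,p in ctl.blobs(im,col,3)])
cv2.imwrite("pics/hold.png",np.hstack(c))
```

```text
t 11.12 th 0.0536 w 0.012 s 1.024 b -0.0051 a -0.028 tcp-cmd mm [-1.2 -0.2  0.7] grip 0.0341
meas [('s', 0.043), ('t', 0.06), ('s', 0.043), ('t', 0.06)] res [ 0.008 -0.008  0.009 -0.007]
pred th [0.054 0.056 0.059 0.062 0.065 0.066 0.066 0.066 0.066] a [-0.01  -0.017 -0.025 -0.03  -0.032 -0.031 -0.029 -0.027] cost 0.09
[[0, 0, 0, -0.001, 0, 0.0, -1], [0, 0, 0, -0.001, 0, 0.0, -1], [0, 0, 0, 0.0, 0, 0.0, -1], [0, 0, 0, 0.0005, 0, 0.0, -1], [0, 0, 0, 0.0005, 0, 0.0, -1], [0, 0, 0, 0.0005, 0, 0.0, -1], [0, 0, 0, 0.0005, 0, 0.0, -1], [0, 0, 0, 0.0005, 0, 0.0, -1]]
scene red [(15, array([291.3, 178.7])), (9, array([281., 203.])), (81, array([121. , 244.5]))]
scene green [(95, array([279.2, 194.9]))]
top red [(10, array([ 96.7, 132.4])), (4, array([237.5, 130.5])), (45, array([368.7, 136.9]))]
top green [(46, array([239. , 111.8])), (3, array([ 84.7, 127.7]))]
```

View pics/hold.png

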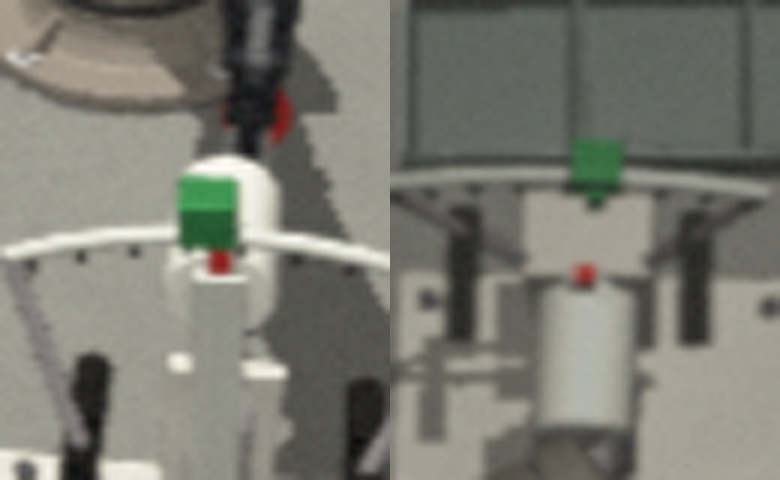

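The pointer (scene crop, 220,262) sits just under the green tab (208,213), about 2 px or 5 mm from its line, so it is already in tolerance. I keep holding.

Call:
{"method": "apply_moves", "body": {
  "moves": [
    [0,0,0,-0.001,0,0,-1],
    [0,0,0,-0.001,0,0,-1],
    [0,0,0,0,0,0,-1],
    [0,0,0,0.0005,0,0,-1],
    [0,0,0,0.0005,0,0,-1],
    [0,0,0,0.0005,0,0,-1],
    [0,0,0,0.0005,0,0,-1],
    [0,0,0,0.0005,0,0,-1]
  ]
}}

```text
clock: 11.78
tcp_pos: [0.4818, 0.0766, 0.248]
orientation: [2.261, 2.18, -0.001]
contact_force: [6.9, -0.5, -2.1]
grip_width: 0.0342
gripper_force: 30.6
```

Run:
```python
import ctl
ctl.cyc(ctl.PHI,.15)
```

```text
t 11.98 th 0.0335 w -0.052 s 0.991 b -0.0104 a -0.031 tcp-cmd mm [-1.3 -0.2  0.7] grip 0.0344
meas [('s', 0.031), ('t', 0.049), ('s', 0.029), ('t', 0.045)] res [ 0.011 -0.009  0.009 -0.009]
pred th [0.033 0.03  0.037 0.047 0.057 0.065 0.068 0.069 0.068] a [ 0.08   0.051  0.015 -0.017 -0.036 -0.041 -0.036 -0.027] cost 1.43
[[0, 0, 0, -0.0075, 0, 0.0, -1], [0, 0, 0, -0.007, 0, 0.0005, -1], [0, 0, 0, 0.002, 0, -0.0, -1], [0, 0, 0, 0.0015, 0, -0.0, -1], [0, 0, 0, 0.0025, 0, -0.0005, -1], [0, 0, 0, 0.0025, 0, 0.0, -1], [0, 0, 0, 0.002, 0, 0.0, -1], [0, 0, 0, 0.002, 0, 0.0, -1]]
```

Call:
{"method": "apply_moves", "body": {
  "moves": [
    [0,0,0,-0.0075,0,0,-1],
    [0,0,0,-0.007,0,0.0005,-1],
    [0,0,0,0.002,0,0,-1],
    [0,0,0,0.0015,0,0,-1],
    [0,0,0,0.0025,0,-0.0005,-1],
    [0,0,0,0.0025,0,0,-1],
    [0,0,0,0.002,0,0,-1],
    [0,0,0,0.002,0,0,-1]
  ]
}}

```text
clock: 12.65
tcp_pos: [0.4818, 0.0748, 0.248]
orientation: [2.26, 2.18, -0.0]
contact_force: [7.1, -0.1, -0.3]
grip_width: 0.0344
gripper_force: 30.6
```

Run:
```python
import ctl
ctl.S["s"]=[1.02,.04];ctl.S["b"]=[-.012,.015]
ctl.cyc(ctl.PHI,.15)
```

```text
t 12.85 th 0.0922 w 0.094 s 1.023 b -0.0049 a -0.016 tcp-cmd mm [-1.1 -0.2  0.7] grip 0.0346
meas [('s', 0.063), ('t', 0.09), ('s', 0.07), ('t', 0.098)] res [ 0.011 -0.012  0.013 -0.011]
pred th [0.092 0.101 0.097 0.087 0.076 0.068 0.063 0.062 0.063] a [-0.147 -0.115 -0.072 -0.033 -0.009 -0.    -0.003 -0.012] cost 1.86
[[0, 0, 0, 0.0085, 0, 0.0005, -1], [0, 0, 0, 0.0085, 0, 0.001, -1], [0, 0, 0, -0.002, 0, -0.0005, -1], [0, 0, 0, -0.002, 0, -0.0, -1], [0, 0, 0, -0.003, 0, -0.0005, -1], [0, 0, 0, -0.0025, 0, -0.0, -1], [0, 0, 0, -0.0025, 0, -0.0, -1], [0, 0, 0, -0.0025, 0, -0.0005, -1]]
```

Call:
{"method": "apply_moves", "body": {
  "moves": [
    [0,0,0,0.0085,0,0.0005,-1],
    [0,0,0,0.0085,0,0.001,-1],
    [0,0,0,-0.002,0,-0.0005,-1],
    [0,0,0,-0.002,0,0,-1],
    [0,0,0,-0.003,0,-0.0005,-1],
    [0,0,0,-0.0025,0,0,-1],
    [0,0,0,-0.0025,0,0,-1],
    [0,0,0,-0.0025,0,-0.0005,-1]
  ]
}}

```text
clock: 13.52
tcp_pos: [0.4819, 0.0774, 0.2481]
orientation: [2.26, 2.181, 0.0]
contact_force: [8.0, 1.0, -4.0]
grip_width: 0.0343
gripper_force: 30.9
```

```bash
cat > patch.py <<'E'
import re
s=open("ctl.py").read()
i=s.index("def near");j=s.index("def measure")
s=s[:i]+'''PRN=dict(scene=.187,top=.195)
def near(n,img,lo,hi):
    """angle from the redness-weighted centroid along the pointer's path"""
    g=np.linspace(lo,hi,161);P=np.array([proj(n,W(st,arcp(PX,PRN[n],x))) for x in g])
    f=img.astype(float);red=np.clip(f[...,2]-np.maximum(f[...,0],f[...,1])-25,0,None)
    m=np.zeros(red.shape,np.uint8);cv2.polylines(m,[P.round().astype(np.int32)],False,1,11);red=red*m
    if red.max()<15: return None
    y,x=np.unravel_index(np.argmax(cv2.GaussianBlur(red,(0,0),1.2)),red.shape);w=np.zeros_like(red);w[y-4:y+5,x-4:x+5]=red[y-4:y+5,x-4:x+5]
    yy,xx=np.mgrid[:w.shape[0],:w.shape[1]];c=np.array([(w*xx).sum(),(w*yy).sum()])/w.sum()
    u=np.sign(P[-1,0]-P[0,0]);return w.sum(),float(np.interp(u*c[0],u*P[:,0],g)),c
'''+s[j:]
open("ctl.py","w").write(s.replace("win=2.2","win=2.8"))
E
python3 patch.py
python3 - <<'E'
import ctl,cv2
for n in("scene","top"): print(n,ctl.near(n,cv2.imread(f"pics/{n}0.png"),-.45,.45))
for m in ctl.S["m"]: m[1]+=(.35+m[1])*(.019 if m[2]=="scene" else -.022)
ctl.S["s"]=[1.02,.03];ctl.S["b"]=[-.005,.004]
ctl.cyc(ctl.PHI,.15)
E
```

```text
scene (np.float64(1178.0), -0.34638372855851046, array([309.12478778, 208.45500849]))
top (np.float64(592.0), -0.36009131542326006, array([210.89358108, 130.82939189]))
t 13.72 th 0.0385 w -0.099 s 1.001 b -0.0059 a -0.035 tcp-cmd mm [-0.9 -0.1  0.7] grip 0.0344
meas [('s', 0.057), ('t', 0.052), ('s', 0.047), ('t', 0.043)] res [0.001 0.001 0.001 0.   ]
pred th [0.038 0.029 0.034 0.044 0.055 0.064 0.068 0.069 0.069] a [ 0.1    0.068  0.024 -0.015 -0.04  -0.048 -0.045 -0.036] cost 1.96
[[0, 0, 0, -0.009, 0, 0.0, -1], [0, 0, 0, -0.0085, 0, 0.001, -1], [0, 0, 0, 0.002, 0, -0.0005, -1], [0, 0, 0, 0.002, 0, -0.0, -1], [0, 0, 0, 0.003, 0, -0.0, -1], [0, 0, 0, 0.0025, 0, -0.0005, -1], [0, 0, 0, 0.003, 0, 0.0, -1], [0, 0, 0, 0.0025, 0, 0.0, -1]]
```

Call:
{"method": "apply_moves", "body": {
  "moves": [
    [0,0,0,-0.009,0,0,-1],
    [0,0,0,-0.0085,0,0.001,-1],
    [0,0,0,0.002,0,-0.0005,-1],
    [0,0,0,0.002,0,0,-1],
    [0,0,0,0.003,0,0,-1],
    [0,0,0,0.0025,0,-0.0005,-1],
    [0,0,0,0.003,0,0,-1],
    [0,0,0,0.0025,0,0,-1]
  ]
}}

```text
clock: 14.38
tcp_pos: [0.4817, 0.0747, 0.2479]
orientation: [2.261, 2.18, -0.001]
contact_force: [7.9, -2.0, -1.1]
grip_width: 0.0342
gripper_force: 31.1
```

Run:
```python
import ctl
ctl.cyc(ctl.PHI,.15)
```

```text
t 14.58 th 0.0559 w 0.040 s 1.002 b -0.0076 a -0.016 tcp-cmd mm [-1.2 -0.2  0.9] grip 0.0345
meas [('s', 0.047), ('t', 0.049), ('s', 0.051), ('t', 0.056)] res [ 0.     0.001  0.001 -0.002]
pred th [0.056 0.062 0.065 0.067 0.067 0.067 0.066 0.066 0.065] a [-0.03  -0.033 -0.032 -0.029 -0.025 -0.022 -0.02  -0.019] cost 0.02
[[0, 0, 0, 0.001, 0, 0.0, -1], [0, 0, 0, 0.001, 0, 0.0, -1], [0, 0, 0, 0.0, 0, 0.0, -1], [0, 0, 0, 0.0, 0, 0.0, -1], [0, 0, 0, 0.0, 0, 0.0, -1], [0, 0, 0, 0.0, 0, 0.0, -1], [0, 0, 0, -0.0, 0, 0.0, -1], [0, 0, 0, -0.0005, 0, 0.0, -1]]
```

Now settled; I keep holding.

Call:
{"method": "apply_moves", "body": {
  "moves": [
    [0,0,0,0.001,0,0,-1],
    [0,0,0,0.001,0,0,-1],
    [0,0,0,0,0,0,-1],
    [0,0,0,0,0,0,-1],
    [0,0,0,0,0,0,-1],
    [0,0,0,0,0,0,-1],
    [0,0,0,0,0,0,-1],
    [0,0,0,-0.0005,0,0,-1]
  ]
}}

```text
clock: 15.25
tcp_pos: [0.4818, 0.0759, 0.2478]
orientation: [2.261, 2.18, -0.001]
contact_force: [7.0, -0.8, -0.2]
grip_width: 0.0345
gripper_force: 31.1
```

Run:
```python
import ctl
ctl.cyc(ctl.PHI,.15)
```

```text
t 15.45 th 0.0706 w 0.003 s 1.011 b -0.0072 a -0.028 tcp-cmd mm [-1.5 -0.2  0.9] grip 0.0342
meas [('s', 0.068), ('t', 0.072), ('s', 0.068), ('t', 0.072)] res [ 0.002 -0.002  0.002 -0.001]
pred th [0.071 0.07  0.069 0.068 0.066 0.066 0.065 0.065 0.065] a [-0.035 -0.03  -0.025 -0.021 -0.019 -0.019 -0.02  -0.021] cost 0.02
[[0, 0, 0, 0.0005, 0, 0.0, -1], [0, 0, 0, 0.0005, 0, 0.0, -1], [0, 0, 0, -0.0005, 0, 0.0, -1], [0, 0, 0, -0.0, 0, 0.0, -1], [0, 0, 0, -0.0005, 0, 0.0, -1], [0, 0, 0, -0.0005, 0, 0.0, -1], [0, 0, 0, -0.0, 0, 0.0, -1], [0, 0, 0, -0.0005, 0, 0.0, -1]]
```

Call:
{"method": "apply_moves", "body": {
  "moves": [
    [0,0,0,0.0005,0,0,-1],
    [0,0,0,0.0005,0,0,-1],
    [0,0,0,-0.0005,0,0,-1],
    [0,0,0,0,0,0,-1],
    [0,0,0,-0.0005,0,0,-1],
    [0,0,0,-0.0005,0,0,-1],
    [0,0,0,0,0,0,-1],
    [0,0,0,-0.0005,0,0,-1]
  ]
}}

```text
clock: 16.12
tcp_pos: [0.4818, 0.0749, 0.2479]
orientation: [2.261, 2.18, -0.001]
contact_force: [7.1, -0.6, -0.2]
grip_width: 0.0344
gripper_force: 31.1
```

Run:
```python
import ctl
ctl.cyc(ctl.PHI,.15)
```

```text
t 16.32 th 0.0657 w -0.002 s 1.011 b -0.0069 a -0.02 tcp-cmd mm [-1.5 -0.2  0.9] grip 0.0343
meas [('s', 0.065), ('t', 0.067), ('s', 0.064), ('t', 0.067)] res [ 0.002 -0.001  0.002 -0.001]
pred th [0.066 0.065 0.065 0.065 0.066 0.066 0.066 0.066 0.066] a [-0.02  -0.021 -0.022 -0.022 -0.023 -0.023 -0.023 -0.022] cost 0.0
[[0, 0, 0, 0.0, 0, 0.0, -1], [0, 0, 0, 0.0, 0, 0.0, -1], [0, 0, 0, 0.0, 0, 0.0, -1], [0, 0, 0, 0.0, 0, 0.0, -1], [0, 0, 0, 0.0, 0, 0.0, -1], [0, 0, 0, 0.0, 0, 0.0, -1], [0, 0, 0, 0.0005, 0, 0.0, -1], [0, 0, 0, -0.0, 0, 0.0, -1]]
```

Call:
{"method": "apply_moves", "body": {
  "moves": [
    [0,0,0,0,0,0,-1],
    [0,0,0,0,0,0,-1],
    [0,0,0,0,0,0,-1],
    [0,0,0,0,0,0,-1],
    [0,0,0,0,0,0,-1],
    [0,0,0,0,0,0,-1],
    [0,0,0,0.0005,0,0,-1],
    [0,0,0,0,0,0,-1]
  ]
}}

```text
clock: 16.98
tcp_pos: [0.4818, 0.0754, 0.2479]
orientation: [2.261, 2.18, -0.001]
contact_force: [7.5, -0.8, -1.6]
grip_width: 0.0341
gripper_force: 31.1
```

Run:
```python
import ctl
ctl.cyc(ctl.PHI,.15)
```

```text
t 17.18 th 0.0668 w 0.001 s 1.011 b -0.0066 a -0.024 tcp-cmd mm [-1.5 -0.2  0.9] grip 0.034
meas [('s', 0.065), ('t', 0.068), ('s', 0.065), ('t', 0.069)] res [ 0.002 -0.001  0.002 -0.002]
pred th [0.067 0.067 0.067 0.066 0.066 0.066 0.066 0.066 0.066] a [-0.026 -0.025 -0.024 -0.022 -0.022 -0.022 -0.022 -0.022] cost 0.0
[[0, 0, 0, 0.0, 0, 0.0, -1], [0, 0, 0, 0.0005, 0, 0.0, -1], [0, 0, 0, -0.0, 0, 0.0, -1], [0, 0, 0, -0.0005, 0, 0.0, -1], [0, 0, 0, 0.0, 0, 0.0, -1], [0, 0, 0, -0.0, 0, 0.0, -1], [0, 0, 0, -0.0, 0, 0.0, -1], [0, 0, 0, -0.0, 0, 0.0, -1]]
```

Call:
{"method": "apply_moves", "body": {
  "moves": [
    [0,0,0,0,0,0,-1],
    [0,0,0,0.0005,0,0,-1],
    [0,0,0,0,0,0,-1],
    [0,0,0,-0.0005,0,0,-1],
    [0,0,0,0,0,0,-1],
    [0,0,0,0,0,0,-1],
    [0,0,0,0,0,0,-1],
    [0,0,0,0,0,0,-1]
  ]
}}

```text
clock: 17.85
tcp_pos: [0.4818, 0.0754, 0.2478]
orientation: [2.261, 2.18, -0.001]
contact_force: [7.2, -1.0, -1.9]
grip_width: 0.0341
gripper_force: 31.1
```

Run:
```python
import ctl
ctl.cyc(ctl.PHI,.15)
```

```text
t 18.05 th 0.0660 w -0.001 s 1.013 b -0.0063 a -0.024 tcp-cmd mm [-1.5 -0.2  0.9] grip 0.0347
meas [('s', 0.065), ('t', 0.067), ('s', 0.065), ('t', 0.067)] res [ 0.001 -0.001  0.001 -0.001]
pred th [0.066 0.066 0.066 0.066 0.066 0.066 0.066 0.066 0.066] a [-0.023 -0.023 -0.023 -0.023 -0.023 -0.023 -0.023 -0.023] cost 0.0
[[0, 0, 0, -0.0, 0, 0.0, -1], [0, 0, 0, -0.0, 0, 0.0, -1], [0, 0, 0, -0.0, 0, 0.0, -1], [0, 0, 0, -0.0, 0, 0.0, -1], [0, 0, 0, -0.0, 0, 0.0, -1], [0, 0, 0, -0.0, 0, 0.0, -1], [0, 0, 0, -0.0, 0, 0.0, -1], [0, 0, 0, -0.0, 0, 0.0, -1]]
```

Call:
{"method": "apply_moves", "body": {
  "moves": [
    [0,0,0,0,0,0,-1],
    [0,0,0,0,0,0,-1],
    [0,0,0,0,0,0,-1],
    [0,0,0,0,0,0,-1],
    [0,0,0,0,0,0,-1],
    [0,0,0,0,0,0,-1],
    [0,0,0,0,0,0,-1],
    [0,0,0,0,0,0,-1]
  ]
}}

```text
clock: 18.72
tcp_pos: [0.4818, 0.0754, 0.2478]
orientation: [2.261, 2.18, -0.001]
contact_force: [7.5, -1.2, -1.0]
grip_width: 0.0341
gripper_force: 31.1
```

Call:
{"method": "apply_moves", "body": {
  "moves": [
    [0,0,0,0,0,0,-1],
    [0,0,0,0,0,0,-1],
    [0,0,0,0,0,0,-1],
    [0,0,0,0,0,0,-1],
    [0,0,0,0,0,0,-1],
    [0,0,0,0,0,0,-1],
    [0,0,0,0,0,0,-1],
    [0,0,0,0,0,0,-1]
  ]
}}

```text
clock: 19.38
tcp_pos: [0.4818, 0.0754, 0.2479]
orientation: [2.261, 2.18, -0.001]
contact_force: [7.8, -0.4, -1.1]
grip_width: 0.034
gripper_force: 31.1
```

Run:
```python
import ctl
ctl.cyc(ctl.PHI,.15)
```

```text
t 19.58 th 0.0560 w -0.013 s 1.013 b -0.0063 a -0.024 tcp-cmd mm [-1.5 -0.2  0.9] grip 0.0343
meas [('s', 0.057), ('t', 0.059), ('s', 0.056), ('t', 0.057)] res [ 0.001 -0.001  0.001 -0.   ]
pred th [0.056 0.055 0.058 0.061 0.063 0.065 0.066 0.067 0.066] a [ 0.005 -0.004 -0.015 -0.024 -0.029 -0.03  -0.028 -0.026] cost 0.13
[[0, 0, 0, -0.002, 0, 0.0, -1], [0, 0, 0, -0.002, 0, 0.0, -1], [0, 0, 0, 0.001, 0, 0.0, -1], [0, 0, 0, 0.0005, 0, 0.0, -1], [0, 0, 0, 0.0005, 0, 0.0, -1], [0, 0, 0, 0.001, 0, 0.0, -1], [0, 0, 0, 0.0005, 0, 0.0, -1], [0, 0, 0, 0.0005, 0, 0.0, -1]]
```

Call:
{"method": "apply_moves", "body": {
  "moves": [
    [0,0,0,-0.002,0,0,-1],
    [0,0,0,-0.002,0,0,-1],
    [0,0,0,0.001,0,0,-1],
    [0,0,0,0.0005,0,0,-1],
    [0,0,0,0.0005,0,0,-1],
    [0,0,0,0.001,0,0,-1],
    [0,0,0,0.0005,0,0,-1],
    [0,0,0,0.0005,0,0,-1]
  ]
}}

```text
clock: 20.25
tcp_pos: [0.4818, 0.0754, 0.2478]
orientation: [2.261, 2.18, -0.001]
contact_force: [7.5, -1.5, -2.3]
grip_width: 0.0342
gripper_force: 31.1
```

Run:
```python
import ctl
ctl.cyc(.34,.12)
```

```text
t 20.45 th 0.0633 w 0.009 s 1.013 b -0.0065 a -0.024 tcp-cmd mm [-1.4 -0.2  0.9] grip 0.0342
meas [('s', 0.061), ('t', 0.063), ('s', 0.061), ('t', 0.063)] res [ 0.    -0.001  0.001  0.   ]
pred th [0.063 0.07  0.087 0.11  0.134 0.159 0.182 0.205 0.228] a [ 0.067  0.044  0.012 -0.021 -0.046 -0.058 -0.063 -0.066] cost 1.66
[[0, 0, 0, -0.006, 0, 0.0, -1], [0, 0, 0, -0.006, 0, 0.0005, -1], [0, 0, 0, 0.0015, 0, -0.0, -1], [0, 0, 0, 0.0015, 0, -0.0005, -1], [0, 0, 0, 0.0025, 0, 0.0, -1], [0, 0, 0, 0.002, 0, 0.0, -1], [0, 0, 0, 0.002, 0, 0.0, -1], [0, 0, 0, 0.002, 0, 0.0, -1]]
```

Call:
{"method": "apply_moves", "body": {
  "moves": [
    [0,0,0,-0.006,0,0,-1],
    [0,0,0,-0.006,0,0.0005,-1],
    [0,0,0,0.0015,0,0,-1],
    [0,0,0,0.0015,0,-0.0005,-1],
    [0,0,0,0.0025,0,0,-1],
    [0,0,0,0.002,0,0,-1],
    [0,0,0,0.002,0,0,-1],
    [0,0,0,0.002,0,0,-1]
  ]
}}

```text
clock: 21.12
tcp_pos: [0.4818, 0.075, 0.2478]
orientation: [2.261, 2.18, -0.001]
contact_force: [7.2, -1.4, -1.6]
grip_width: 0.0342
gripper_force: 31.1
```

Run:
```python
import ctl
ctl.cyc(.34,.12)
```

```text
t 21.32 th 0.1648 w 0.168 s 1.017 b -0.0059 a -0.02 tcp-cmd mm [-1.3 -0.1  0.8] grip 0.0343
meas [('s', 0.131), ('t', 0.143), ('s', 0.146), ('t', 0.158)] res [ 0.002 -0.002  0.003 -0.002]
pred th [0.165 0.189 0.207 0.222 0.238 0.26  0.289 0.328 0.35 ] a [-0.112 -0.106 -0.087 -0.058 -0.031 -0.019 -0.032 -0.047] cost 1.44
[[0, 0, 0, 0.006, 0, 0.0005, -1], [0, 0, 0, 0.006, 0, 0.0005, -1], [0, 0, 0, -0.0005, 0, -0.0, -1], [0, 0, 0, -0.0005, 0, -0.0, -1], [0, 0, 0, -0.001, 0, -0.0005, -1], [0, 0, 0, -0.0015, 0, 0.0, -1], [0, 0, 0, -0.0015, 0, -0.0, -1], [0, 0, 0, -0.002, 0, -0.0, -1]]
```

Call:
{"method": "apply_moves", "body": {
  "moves": [
    [0,0,0,0.006,0,0.0005,-1],
    [0,0,0,0.006,0,0.0005,-1],
    [0,0,0,-0.0005,0,0,-1],
    [0,0,0,-0.0005,0,0,-1],
    [0,0,0,-0.001,0,-0.0005,-1],
    [0,0,0,-0.0015,0,0,-1],
    [0,0,0,-0.0015,0,0,-1],
    [0,0,0,-0.002,0,0,-1]
  ]
}}

```text
clock: 21.98
tcp_pos: [0.482, 0.0802, 0.2477]
orientation: [2.26, 2.18, -0.0]
contact_force: [5.8, 0.0, 2.6]
grip_width: 0.0342
gripper_force: 31.2
```

Run:
```python
import ctl
ctl.cyc(.335,.1)
```

```text
t 22.18 th 0.2420 w 0.101 s 1.000 b -0.0065 a -0.058 tcp-cmd mm [-1.2 -0.2  0.6] grip 0.0344
meas [('s', 0.217), ('t', 0.233), ('s', 0.224), ('t', 0.244)] res [ 0.007 -0.005  0.009 -0.007]
pred th [0.242 0.259 0.277 0.293 0.309 0.322 0.332 0.341 0.348] a [-0.078 -0.093 -0.107 -0.119 -0.13  -0.136 -0.139 -0.139] cost 0.64
[[0, 0, 0, 0.0015, 0, -0.0, -1], [0, 0, 0, 0.001, 0, 0.0, -1], [0, 0, 0, 0.001, 0, 0.0, -1], [0, 0, 0, 0.001, 0, 0.0, -1], [0, 0, 0, 0.001, 0, 0.0005, -1], [0, 0, 0, 0.001, 0, -0.0, -1], [0, 0, 0, 0.0005, 0, -0.0, -1], [0, 0, 0, 0.001, 0, 0.0, -1]]
```

Smooth approach, arriving at about 0.1 rad/s.

Call:
{"method": "apply_moves", "body": {
  "moves": [
    [0,0,0,0.0015,0,0,-1],
    [0,0,0,0.001,0,0,-1],
    [0,0,0,0.001,0,0,-1],
    [0,0,0,0.001,0,0,-1],
    [0,0,0,0.001,0,0.0005,-1],
    [0,0,0,0.001,0,0,-1],
    [0,0,0,0.0005,0,0,-1],
    [0,0,0,0.001,0,0,-1]
  ]
}}

```text
clock: 22.85
tcp_pos: [0.4823, 0.0877, 0.247]
orientation: [2.261, 2.18, -0.001]
contact_force: [6.2, -1.4, -0.4]
grip_width: 0.0345
gripper_force: 31.2
```

Run:
```python
import ctl
ctl.cyc(.345,.1)
```

```text
t 23.05 th 0.3189 w 0.070 s 0.999 b -0.0069 a -0.12 tcp-cmd mm [-1.6 -0.1  0.7] grip 0.0343
meas [('s', 0.296), ('t', 0.316), ('s', 0.303), ('t', 0.323)] res [ 0.008 -0.008  0.009 -0.007]
pred th [0.319 0.33  0.342 0.35  0.35  0.35  0.35  0.35  0.35 ] a [-0.116 -0.118 -0.119 -0.12  -0.122 -0.123 -0.124 -0.125] cost 0.17
[[0, 0, 0, -0.0005, 0, 0.0, -1], [0, 0, 0, -0.0, 0, -0.0, -1], [0, 0, 0, 0.0, 0, 0.0, -1], [0, 0, 0, 0.0, 0, 0.0, -1], [0, 0, 0, 0.0005, 0, 0.0, -1], [0, 0, 0, -0.0, 0, 0.0, -1], [0, 0, 0, -0.0, 0, 0.0, -1], [0, 0, 0, 0.0, 0, 0.0, -1]]
```

Call:
{"method": "apply_moves", "body": {
  "moves": [
    [0,0,0,-0.0005,0,0,-1],
    [0,0,0,0,0,0,-1],
    [0,0,0,0,0,0,-1],
    [0,0,0,0,0,0,-1],
    [0,0,0,0.0005,0,0,-1],
    [0,0,0,0,0,0,-1],
    [0,0,0,0,0,0,-1],
    [0,0,0,0,0,0,-1]
  ]
}}

```text
clock: 23.72
tcp_pos: [0.4822, 0.0877, 0.247]
orientation: [2.261, 2.18, -0.001]
contact_force: [6.9, -1.2, -0.1]
grip_width: 0.0343
gripper_force: 31.2
```

Run:
```python
import ctl,numpy as np
ctl.cyc()
a=ctl.S["a"][-1][1];ctl.emit(a+.04*np.arange(1,9)/8)
```

```text
t 23.92 th 0.3500 w 0.000 s 1.001 b -0.0061 a -0.12 tcp-cmd mm [-1.6 -0.1  0.7] grip 0.0345
meas [('s', 0.349), ('t', 0.371), ('s', 0.352), ('t', 0.371)] res [ 0.001 -0.021 -0.002 -0.021]
[[0, 0, 0, -0.0005, 0, -0.0, -1], [0, 0, 0, -0.001, 0, -0.0, -1], [0, 0, 0, -0.0005, 0, -0.0, -1], [0, 0, 0, -0.0005, 0, -0.0, -1], [0, 0, 0, -0.0005, 0, -0.0005, -1], [0, 0, 0, -0.001, 0, 0.0, -1], [0, 0, 0, -0.0005, 0, 0.0, -1], [0, 0, 0, -0.0005, 0, 0.0, -1]]
```

The arm is resting on the right bumper. Now I relax the spring.

Call:
{"method": "apply_moves", "body": {
  "moves": [
    [0,0,0,-0.0005,0,0,-1],
    [0,0,0,-0.001,0,0,-1],
    [0,0,0,-0.0005,0,0,-1],
    [0,0,0,-0.0005,0,0,-1],
    [0,0,0,-0.0005,0,-0.0005,-1],
    [0,0,0,-0.001,0,0,-1],
    [0,0,0,-0.0005,0,0,-1],
    [0,0,0,-0.0005,0,0,-1]
  ]
}}

```text
clock: 24.58
tcp_pos: [0.4821, 0.0829, 0.2475]
orientation: [2.261, 2.18, -0.001]
contact_force: [6.7, -1.5, -0.4]
grip_width: 0.0342
gripper_force: 31.1
```

Run:
```python
import ctl,numpy as np
ctl.cyc(k=1)
a=ctl.S["a"][-1][1];u=np.arange(1,17)/16;A=a+(.35-a)*u*u*(3-2*u);ctl.emit(A[:8]);ctl.emit(A[8:])
```

```text
t 24.68 th 0.3500 w 0.000 s 1.015 b -0.0053 a -0.081 tcp-cmd mm [-1.5 -0.2  0.7] grip 0.034
meas [('s', 0.352), ('t', 0.371)] res [-0.002 -0.021]
[[0, 0, 0, -0.0005, 0, -0.0, -1], [0, 0, 0, -0.002, 0, -0.0, -1], [0, 0, 0, -0.0025, 0, -0.0005, -1], [0, 0, 0, -0.004, 0, 0.0, -1], [0, 0, 0, -0.004, 0, 0.0, -1], [0, 0, 0, -0.0045, 0, 0.0005, -1], [0, 0, 0, -0.0055, 0, 0.0, -1], [0, 0, 0, -0.005, 0, 0.001, -1]]
[[0, 0, 0, -0.005, 0, 0.0005, -1], [0, 0, 0, -0.005, 0, 0.001, -1], [0, 0, 0, -0.0045, 0, 0.001, -1], [0, 0, 0, -0.0045, 0, 0.0015, -1], [0, 0, 0, -0.0035, 0, 0.001, -1], [0, 0, 0, -0.0025, 0, 0.0005, -1], [0, 0, 0, -0.0015, 0, 0.001, -1], [0, 0, 0, -0.0005, 0, -0.0, -1]]
```

Call:
{"method": "apply_moves", "body": {
  "moves": [
    [0,0,0,-0.0005,0,0,-1],
    [0,0,0,-0.002,0,0,-1],
    [0,0,0,-0.0025,0,-0.0005,-1],
    [0,0,0,-0.004,0,0,-1],
    [0,0,0,-0.004,0,0,-1],
    [0,0,0,-0.0045,0,0.0005,-1],
    [0,0,0,-0.0055,0,0,-1],
    [0,0,0,-0.005,0,0.001,-1]
  ]
}}

```text
clock: 25.35
tcp_pos: [0.4811, 0.0555, 0.2468]
orientation: [2.261, 2.181, 0.001]
contact_force: [5.1, -0.1, 3.8]
grip_width: 0.0342
gripper_force: 31.4
```

Call:
{"method": "apply_moves", "body": {
  "moves": [
    [0,0,0,-0.005,0,0.0005,-1],
    [0,0,0,-0.005,0,0.001,-1],
    [0,0,0,-0.0045,0,0.001,-1],
    [0,0,0,-0.0045,0,0.0015,-1],
    [0,0,0,-0.0035,0,0.001,-1],
    [0,0,0,-0.0025,0,0.0005,-1],
    [0,0,0,-0.0015,0,0.001,-1],
    [0,0,0,-0.0005,0,0,-1]
  ]
}}

```text
clock: 26.02
tcp_pos: [0.4801, 0.0285, 0.2402]
orientation: [2.261, 2.181, 0.0]
contact_force: [5.8, 0.6, 0.5]
grip_width: 0.0346
gripper_force: 31.4
```

Call:
{"method": "apply_moves", "body": {
  "moves": [
    [0,0,0,0,0,0,1],
    [0,0,0,0,0,0,1],
    [0,0,0,0,0,0,1],
    [0,0,0,0,0,0,1],
    [0,0,0,0,0,0,1],
    [0,0,0,0,0,0,1],
    [0,0,0,0,0,0,1],
    [0,0,0,0,0,0,1]
  ]
}}

```text
clock: 26.68
tcp_pos: [0.4797, 0.029, 0.2403]
orientation: [-2.261, -2.181, 0.0]
contact_force: [0.6, -0.3, 0.3]
grip_width: 0.0852
gripper_force: 0.0
```

Call:
{"method": "apply_moves", "body": {
  "moves": [
    [0,0,0,0,0,-0.004,1],
    [0,0,0,0,0,-0.01,1],
    [0,0,0,0,0,-0.015,1],
    [0,0,0,0,0,-0.02,1],
    [0,0,0,0,0,-0.02,1],
    [0,0,0,0,0,-0.02,1],
    [0,0,0,0,0,-0.015,1],
    [0,0,0,0,0,-0.01,1]
  ]
}}

```text
clock: 27.35
tcp_pos: [0.4805, 0.0293, 0.3571]
orientation: [2.259, 2.18, 0.004]
contact_force: [0.5, 0.5, -0.5]
grip_width: 0.0857
gripper_force: 0.0
```

Run:
```python
import ctl,cv2,numpy as np
ctl.measure(2);print(ctl.S["m"][-4:],ctl.telemetry.get_obs()["grip_width"])
im=ctl.grab_frame("scene");cv2.imwrite("pics/end.png",cv2.resize(im[110:350,150:410],None,fx=2,fy=2))
```

```text
[[27.35, 0.3521599850418938, 'scene'], [27.4, 0.3703447853013466, 'top'], [27.45, 0.35228605307063315, 'scene'], [27.5, 0.37024089220891165, 'top']] 0.0856023643931423
```

View pics/end.png

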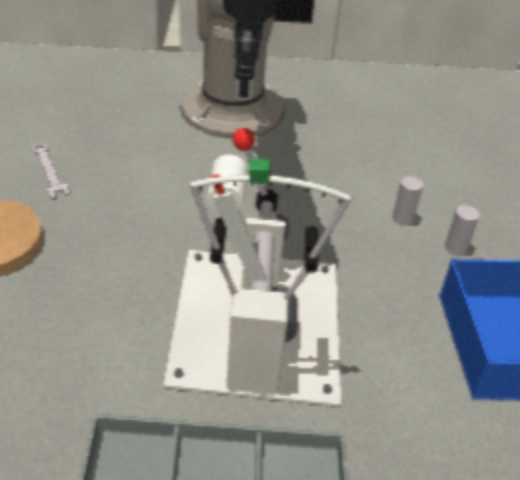

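The arm rests on the right bumper, with its pointer at (219,183). The knob at (243,139) is free, the gripper is clear above it, and the tab is unmoved.

```bash
python3 -c "
from bench import order
print(order.hand_in())"
```

```text
the job is handed in; nothing more can be done
None
```

I held the pointer at the green tab for more than 5 s (about 10 to 20 s on the clock), laid the arm gently on the right bumper, released the handle and handed the job in; no verdict came back.

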